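# Ratchet check of the blue-ringed artery forceps

## Task

Before they are sterilised, test the ratchet of the forceps with the blue finger rings: squeeze the handles together until the ratchet locks, and let go of them completely for about a second so that the ratchet alone is seen to hold. Then spring the lock by pressing the free handle down (sideways out of the forceps' plane) and easing it outward, and leave the forceps unlocked with the handles fully open. Do not touch the forceps with the green rings or their stand.

Things in the scene. Friction and masses are not known exactly. Their poses are not given: they have to be found in the camera images.
- blue_clamp: Fixed test stand, white base 110 x 70 x 12 mm, with blue-ringed steel forceps 210 mm long lying flat on its post, mid-plane 55 mm above the bench, free air under the handles. Origin: on the bench below the forceps' pivot. z up, -x from pivot to finger rings, +x to the jaws, y across. Open, the rings span y = -22 to +38 mm; a squeezing gripper is best centred at (-125, 0 to 1) mm.
- blue_fixed_ring (a point): Top centre of the blue ring of the fixed handle, which is rigid with the stand: (-125, -12, 58) mm in its frame. Both rings are ovals 30 (x) by 20 (y) mm outside, 6 mm thick. Over the outsides of both rings: 60 mm open, 51 mm at the first ratchet tooth, 45 mm at the second, 44 at the stop. The ratchet arms cross between the handles at x = -88 mm, no higher than 60 mm.
- blue_ring (a point): Top centre of the blue ring of the free handle (the left one, seen from the rings towards the jaws), 58 mm above the bench; moves with the handle. Open: (-125, +28, 58) mm in the stand's frame; closing moves it towards -y, 12.5 mm per 0.1 rad. Gap between the rings when locked: 11 mm (first tooth) or 6 mm (second).
- blue_handle (a joint): Angle (rad) of the free handle about the vertical pivot: 0 = fully open, where a spring returns it; grows as the handles close; stop at 0.13. The ratchet holds it at about 0.075 (first tooth) or 0.12 (second); either is locked. Passing a tooth takes about 7 N at the rings and 1 mm of overshoot. A locked handle cannot be pulled open.
- blue_shank (a joint): Downward flex (rad) of the free handle: 0 = level, grows as its ring is pressed down, springs back. The teeth clear at 0.02 to 0.025 (ring 3 mm down, 4 to 6 N); stop at 0.075 (9 mm, 9 N). While down, ease the ring outward (+y) 10 to 15 mm before letting it up, else the ratchet catches again.
- green_clamp: The same stand and forceps with green finger rings, fixed to the bench, same origin and axes: to be left alone.
Not all that is in view belongs to the job. Leave any pink look-alike of the blue_clamp alone.

How it is judged:
By the outcome, as a careful person would: the job done as asked, in the order asked, and still so for the second after the job is handed in, with the robot touching nothing.
It also fails if it takes over 48 s, if anything falls off the work surface, if the arm or the gripper's body presses on something with over 40 N, if the wrist force passes 120 N, or if a joint passes its speed limit or range.

## Robot

A 6-joint arm with a two-finger parallel gripper is mounted at the origin on the work surface. World frame = base frame: x ahead of the robot, y to its left, z up, the work surface at z = 0. Lengths are in m, angles in rad, forces in N, time in s.
With the tool pointing down it reaches from about 0.3 to 0.75 m from the base axis. Payload 8.5 kg.
Tool frame: the origin (TCP) lies midway between the tips of the shut fingers; the grasp point (between the pads) lies 19 mm behind it; z points along the fingers, y is the line along which they close (so a half turn about z gives the same grasp; the last joint's range is limited). The gripper opens to 88 mm and grips with 3 to 60 N. Pads are 18 mm wide; open, the fingers measure 123 mm over their backs; the gripper's body (75 mm by 187 mm) begins 45 mm behind the grasp point.
Start: joints at [-1.508, 0.381, 1.297, -0, 1.464, -0.215], TCP at [0.151, -0.529, 0.239] pointing down, gripper open.
Joint ranges: [-3.11, 3.11], [-0.89, 2.33], [0.22, 2.48], [-1.42, 4.56], [0.17, 2.85], [-2.88, 2.88]. Speed limits (rad/s): [2.39, 2.39, 3.14, 3.14, 3.14, 3.14].

## Interface

Orientations are given as a unit quaternion [w, x, y, z].
In Python, from station import ctrl, snapshot, camera_model gives the robot as it stands.
- The arm moves only by the shell command python3 -m jog 'ROWS' [OPENING] [FORCE]. ROWS is JSON, a list of rows, each an object with "delta_pos": the shift along the world's x, y, z in mm, a list of three; "twist": the turn, a rotation vector about the world's x, y, z in degrees, a list of three. In form: [{"delta_pos": [tx, ty, tz], "twist": [wx, wy, wz]}, ...]. A call has 1 to 8 rows; each row is the pose to reach, as a shift and turn from the pose commanded when the call began; what a row does not reach only later rows make up. A row lasts 1/8 s, in which the tool goes at most 62.5 mm and 10.7 degrees, less where a joint would pass 70% of its speed; a pose out of reach is approached as far as the arm can. A call with a gripper value outside its range is refused whole. OPENING is the closure, from -1 (fully open) to 1 (shut), so that 0 is half open, set as the call begins (- or left out, the last holds). The fingers move at their own pace and stop on an object; FORCE is the grip in N (left out, the last holds). Time passes only in rows, so rows that repeat a pose let the fingers close. It gives the time, the measured TCP pose, the force, the opening and the grip force at its end, in the units of the state.
- ctrl.get_state(): the state, without advancing time (a new reading comes with each control period).
- snapshot(name): name is "scene" or "top" or "wrist"; returns the picture (384x512x3 uint8, blue, green, red); there is no depth.
- camera_model(name): a dict with "fovy" (degrees; the focal length in pixels is half the picture's height over the tangent of half this angle, whatever the lens; pixels are square), "cx", "cy" (the principal point, pixels), "rvec" (rotation vector, rad) and "tvec" (3), from world to camera coordinates, as OpenCV has them; the wrist camera has in their place "T_tool_cam" (4x4, takes a point from camera to tool coordinates, whose origin is the TCP and whose axes are the flange's). Camera axes: x right, y down, z forward; pixel columns grow to the right and rows downward; lengths in m; the calibration is good to about 2 mm. The wrist camera is an equidistant fisheye: a pixel r from the principal point sees the ray r / f radians off the axis. A picture is of the moment at which its call begins: read the wrist's pose just before it. camera_model takes no time and is no camera call.
- ctrl.close_job(): hands the job in; it is judged then, once.
The state is a dict: "t": time; "q": joint angles; "qvel": joint speeds; "joint_efforts": joint torques, N m; "ee_pos": TCP position; "tcp_rot": TCP orientation; "wrist_force": force on the tool from outside, world axes, zero at the start; "wrist_torque": the same for the moment, N m; "finger_gap": finger opening in m; "grasp_force": force on a finger pad.
Only numpy, scipy, OpenCV 4.12 (cv2) and the standard library are available. Lean on these libraries where they do the work, as an engineer would, in place of code of your own. Each camera call takes 0.05 s, during which the arm holds its last target. There are 200 camera calls.

## Working session

There is one attempt and no reset: what is moved stays moved. The work goes in short steps, Python scripts to look and compute and a shell command to move; the robot and the scene stay as the last step left them, time stands still between calls to the robot, and variables do not carry over. Pictures are saved under pics/ and viewed, at most 10 in all, crops included, and the job is handed in when it is done.

```bash
mkdir -p pics; ls; python3 - <<'E'
from station import ctrl,snapshot,camera_model
import cv2,numpy as np
s=ctrl.get_state(); print(s['t'],s['ee_pos'],s['tcp_rot'],s['finger_gap'])
a=snapshot("top");b=snapshot("scene")
cv2.imwrite('pics/top.png',a);cv2.imwrite('pics/scene.png',b)
print(camera_model("top"),camera_model("scene"),camera_model("wrist"))
E
```

```text
pics
0.0 [ 0.15081779 -0.52862433  0.23813273] [-7.35387199e-04  9.90368147e-01  1.38457175e-01  4.95172598e-05] 0.08849016707190097
{'fovy': 45.89686193261501, 'cx': 255.68484020405268, 'cy': 193.36649900490767, 'rvec': array([ 2.16260102, -2.16292212,  0.1344883 ]), 'tvec': array([0.14421739, 0.49530661, 1.46638236])} {'fovy': 53.12361948485271, 'cx': 260.6686477516338, 'cy': 189.57280389210786, 'rvec': array([ 1.96816729,  0.91051141, -0.47442663]), 'tvec': array([-0.45713369, -0.10621725,  1.24460176])} {'fovy': 65.70646984690485, 'cx': 256.19271325455776, 'cy': 188.59356447515827, 'T_tool_cam': array([[-3.93878406e-04, -9.55826140e-01, -2.93932364e-01,
         7.61912981e-02],
       [ 9.99999526e-01, -1.14890611e-04, -9.66422226e-04,
         1.05072488e-04],
       [ 8.89961558e-04, -2.93932605e-01,  9.55825733e-01,
        -1.45887920e-01],
       [ 0.00000000e+00,  0.00000000e+00,  0.00000000e+00,
         1.00000000e+00]])}
```

View pics/top.png

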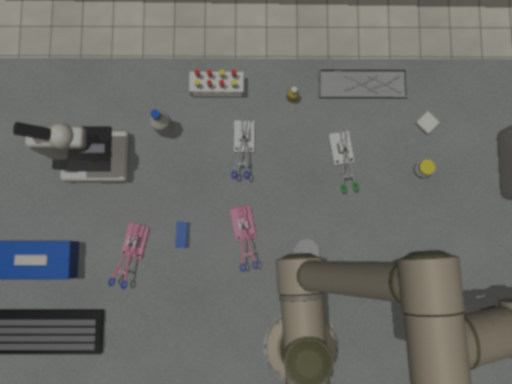

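View pics/scene.png

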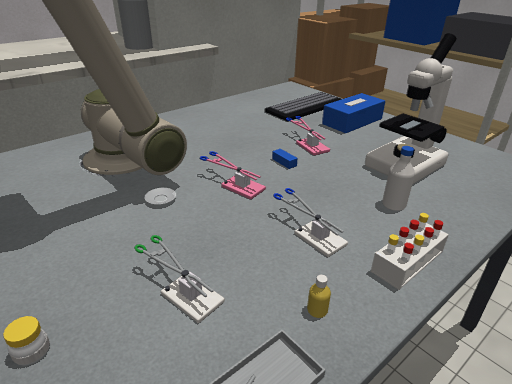

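Top view candidates: blue rings at (241,175) on a white base (244,135); blue rings on pink stands at (249,266) and (122,282); green rings at (349,187) on a white base. The first matches, with a white base and steel forceps with blue rings. I'll confirm it in an enlarged crop and measure.

```bash
cat > h.py <<'E'
import numpy as np,cv2
from station import ctrl,snapshot,camera_model
from scipy.spatial.transform import Rotation as R
def ray(name,uv,z,s=None,hw=(384,512)):
    m=camera_model(name); f=hw[0]/2/np.tan(np.radians(m['fovy'])/2)
    x=np.array([(uv[0]-m['cx'])/f,(uv[1]-m['cy'])/f])
    if name=='wrist':
        r=np.hypot(*x); d=np.array([*(x/r*np.sin(r)),np.cos(r)]) if r>0 else np.array([0,0,1.])
        w,a,b,c=s['tcp_rot']; Rt=R.from_quat([a,b,c,w]).as_matrix(); T=m['T_tool_cam']
        o=Rt@T[:3,3]+s['ee_pos']; d=Rt@T[:3,:3]@d
    else:
        Rc=cv2.Rodrigues(m['rvec'])[0]; o=-Rc.T@m['tvec']; d=Rc.T@np.array([*x,1.])
    return o+d*(z-o[2])/d[2]
def blobs(img,lo,hi,amin=8):
    mk=cv2.inRange(cv2.cvtColor(img,cv2.COLOR_BGR2HSV),np.array(lo),np.array(hi))
    n,l,st,c=cv2.connectedComponentsWithStats(mk)
    return [(st[i,4],c[i].round(1),st[i,:4]) for i in range(1,n) if st[i,4]>=amin]
BL=((105,120,60),(130,255,255))
E
python3 - <<'E'
from h import *
a=cv2.imread('pics/top.png');b=cv2.imread('pics/scene.png')
for n,i in(('top',a),('scene',b)):
  for A,c,bb in blobs(i,*BL): print(n,A,c,bb,ray(n,c,.058).round(4))
# white base
sub=a[115:155,225:262]; mk=((sub.min(2)>150)).astype(np.uint8)
p=cv2.findNonZero(mk); r=cv2.minAreaRect(p); print(r, ray('top',(r[0][0]+225,r[0][1]+115),.012), [ray('top',q+[225,115],.012).round(3)[:2] for q in cv2.boxPoints(r)])
cv2.imwrite('pics/crop.png',np.hstack([cv2.resize(a[110:190,220:290],(420,480),interpolation=2),cv2.resize(b[180:260,265:350],(380,480),interpolation=2)]))
E
```

```text
top 57 [155.  113.9] [151 110   9   9] [0.7558 0.4763 0.058 ]
top 190 [181.  235.2] [176 223  10  24] [0.3572 0.383  0.058 ]
top 2285 [ 35.8 259.4] [  0 241  72  38] [0.2809 0.8414 0.058 ]
scene 2601 [418.3  19.6] [384   0  76  45] [-0.8087  3.249   0.058 ]
scene 1650 [352.6 112.7] [323  93  62  40] [0.3116 0.8    0.058 ]
scene 17 [288.5 118.6] [286 117   6   4] [0.2035 0.5624 0.058 ]
scene 15 [297.5 117.1] [295 116   6   4] [0.2134 0.5992 0.058 ]
scene 108 [406.9 150.5] [401 146  13  10] [0.622  0.6688 0.058 ]
scene 317 [284.5 158.2] [273 149  24  20] [0.4202 0.3322 0.058 ]
scene 28 [212.9 153. ] [209 151   9   5] [0.261  0.1868 0.058 ]
scene 29 [203.4 157.8] [200 156   8   5] [0.2693 0.1471 0.058 ]
scene 33 [288.8 190.4] [285 188   9   6] [0.556 0.216 0.058]
scene 38 [277.6 195.8] [274 193   9   7] [0.5564 0.1762 0.058 ]
((18.5, 18.0), (24.0, 17.0), 90.0) [0.70338369 0.18524653 0.012     ] [array([0.745, 0.214]), array([0.745, 0.156]), array([0.662, 0.156]), array([0.662, 0.214])]
```

View pics/crop.png

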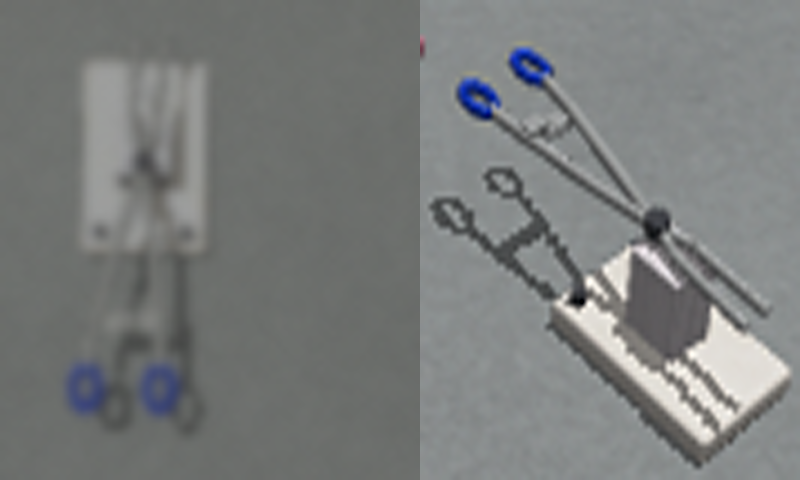

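The crop confirms it: white base, steel shanks and two blue rings (about (87,388) and (161,388) in the crop), so this is the blue_clamp. The free, left ring is near world (0.556, 0.216) and the fixed ring near (0.556, 0.176). Going above.

```bash
python3 -m jog '[{"delta_pos":[405,717,0],"twist":[0,0,-16]},{"delta_pos":[405,717,0],"twist":[0,0,-16]},{"delta_pos":[405,717,0],"twist":[0,0,-16]},{"delta_pos":[405,717,0],"twist":[0,0,-16]},{"delta_pos":[405,717,0],"twist":[0,0,-16]},{"delta_pos":[405,717,0],"twist":[0,0,-16]},{"delta_pos":[405,717,0],"twist":[0,0,-16]},{"delta_pos":[405,717,0],"twist":[0,0,-16]}]' -1 ; python3 -c "
from h import *
s=ctrl.get_state();print(s['t'],s['ee_pos'],s['tcp_rot'],s['q'])"
```

```text
t: 1.1
ee_pos: [0.3973, -0.0916, 0.2388]
tcp_rot: [0.0, 1.0, -0.001, 0.0]
wrist_force: [1.3, -1.2, -0.1]
finger_gap: 0.0879
grasp_force: 0.0
1.1 [ 0.39729214 -0.09161683  0.23875733] [ 6.63345813e-05  9.99999596e-01 -8.93761070e-04  6.42291589e-05] [-5.18942923e-01  1.28450460e-01  1.65259119e+00 -5.28154002e-05
  1.36037371e+00  1.05365195e+00]
```

```bash
python3 -m jog '[{"delta_pos":[35,60,0],"twist":[0,0,0]},{"delta_pos":[159,280,-85],"twist":[0,0,0]},{"delta_pos":[159,280,-85],"twist":[0,0,0]},{"delta_pos":[159,280,-85],"twist":[0,0,0]},{"delta_pos":[159,280,-85],"twist":[0,0,0]},{"delta_pos":[159,280,-85],"twist":[0,0,0]},{"delta_pos":[159,280,-85],"twist":[0,0,0]},{"delta_pos":[159,280,-85],"twist":[0,0,0]}]' -1 ; python3 - <<'E'
from h import *
s=ctrl.get_state();print(s['t'],s['ee_pos'],s['tcp_rot'])
a=snapshot('wrist');cv2.imwrite('pics/w1.png',a)
for A,c,bb in blobs(a,*BL): print(A,c,bb,ray('wrist',c,.058,s).round(4))
E
```

```text
t: 2.1
ee_pos: [0.5555, 0.1852, 0.1544]
tcp_rot: [0.0, 1.0, -0.001, 0.0]
wrist_force: [0.2, 0.0, 0.0]
finger_gap: 0.0882
grasp_force: 0.0
2.1 [0.55550679 0.18521086 0.15440775] [ 1.18113447e-04  9.99999171e-01 -1.26108234e-03  2.31639759e-04]
330 [218.4 191. ] [208 176  21  30] [0.5551 0.2179 0.058 ]
372 [264.2 191.7] [254 177  22  30] [0.5544 0.1785 0.058 ]
```

View pics/w1.png

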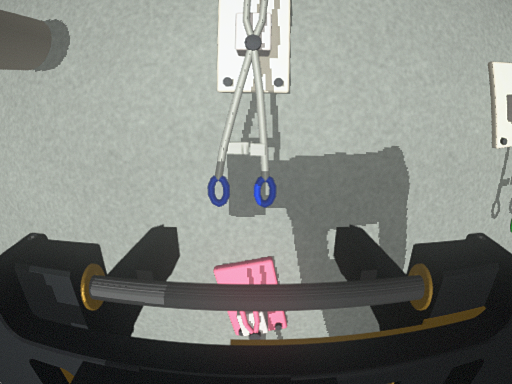

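The wrist view shows the free ring at (218,191) and the fixed one at (264,191), with the stand axis about parallel to world x. The grasp centre is about (0.555, 0.190). First I'll descend partway to check settling.

```bash
python3 -m jog '[{"delta_pos":[0,2,-20],"twist":[0,0,0]},{"delta_pos":[0,2,-50],"twist":[0,0,0]},{"delta_pos":[0,2,-50],"twist":[0,0,0]},{"delta_pos":[0,2,-50],"twist":[0,0,0]}]' ; python3 - <<'E'
from h import *
s=ctrl.get_state();print(s['t'],s['ee_pos'],s['tcp_rot'])
a=snapshot('wrist');cv2.imwrite('pics/w2.png',a)
for A,c,bb in blobs(a,*BL): print(A,c,bb,ray('wrist',c,.058,s).round(4))
E
```

```text
t: 2.65
ee_pos: [0.5563, 0.1879, 0.1053]
tcp_rot: [-0.0, 1.0, -0.001, 0.001]
wrist_force: [0.4, -0.3, 0.9]
finger_gap: 0.0878
grasp_force: 0.0
2.65 [0.55628265 0.18785884 0.10528529] [-1.10533674e-04  9.99998791e-01 -1.18167147e-03  1.00518814e-03]
517 [214.2 212.5] [201 195  26  36] [0.5556 0.2176 0.058 ]
547 [270.2 213.5] [257 196  27  36] [0.5549 0.1782 0.058 ]
```

```bash
python3 -m jog '[{"delta_pos":[-1,2.5,-25],"twist":[0,0,0]},{"delta_pos":[-1,2.5,-50],"twist":[0,0,0]},{"delta_pos":[-1,2.5,-70],"twist":[0,0,0]},{"delta_pos":[-1,2.5,-70],"twist":[0,0,0]},{"delta_pos":[-1,2.5,-70],"twist":[0,0,0]}]' && python3 -m jog '[{"delta_pos":[0,0,0],"twist":[0,0,0]},{"delta_pos":[0,0,0],"twist":[0,0,0]},{"delta_pos":[0,0,0],"twist":[0,0,0]},{"delta_pos":[0,0,0],"twist":[0,0,0]},{"delta_pos":[0,0,0],"twist":[0,0,0]},{"delta_pos":[0,0,0],"twist":[0,0,0]}]' 1 18
```

```text
t: 3.32
ee_pos: [0.5555, 0.191, 0.0352]
tcp_rot: [-0.0, 1.0, -0.001, 0.001]
wrist_force: [0.2, -0.3, -0.2]
finger_gap: 0.0882
grasp_force: 0.0
t: 4.08
ee_pos: [0.554, 0.1931, 0.0334]
tcp_rot: [-0.001, 1.0, -0.0, -0.0]
wrist_force: [-3.0, -0.1, -2.8]
finger_gap: 0.0472
grasp_force: 18.1
```

```bash
python3 -m jog '[{"delta_pos":[0,0,0],"twist":[0,0,0]},{"delta_pos":[0,0,0],"twist":[0,0,0]},{"delta_pos":[0,0,0],"twist":[0,0,0]},{"delta_pos":[0,0,0],"twist":[0,0,0]}]' 1 26
```

```text
t: 4.58
ee_pos: [0.5537, 0.1871, 0.0331]
tcp_rot: [0.004, 1.0, -0.0, -0.002]
wrist_force: [-4.2, -22.0, -0.1]
finger_gap: 0.0349
grasp_force: 25.6
```

```bash
python3 - <<'E'
from h import *
s=ctrl.get_state();print(s['t'],s['ee_pos'],s['finger_gap'],s['grasp_force'],s['wrist_force'],s['wrist_torque'])
a=snapshot('wrist');b=snapshot('scene');
for A,c,bb in blobs(a,*BL): print(A,c,bb,ray('wrist',c,.058,s).round(4))
for A,c,bb in blobs(b,*BL): print(A,c,bb,ray('scene',c,.058).round(4))
cv2.imwrite('pics/v1.png',np.hstack([cv2.resize(a[130:330,130:390],(420,323)),cv2.resize(b[140:250,230:350],(352,323),interpolation=2)]))
E
```

```text
4.575 [0.55366836 0.18706056 0.03314981] 0.034882184612201925 25.64181961119175 [ -4.22598548 -22.02599746  -0.05930038] [-3.10801765  0.68017379  0.26612053]
1110 [275.3 262.3] [256 239  40  46] [0.5563 0.1783 0.058 ]
765 [233. 264.] [212 243  38  41] [0.5554 0.1983 0.058 ]
2602 [418.3  19.6] [384   0  76  45] [-0.8087  3.249   0.058 ]
1649 [352.6 112.7] [323  93  62  40] [0.3116 0.8    0.058 ]
107 [407.  150.4] [401 146  13  10] [0.6218 0.6697 0.058 ]
23 [212.7 153.2] [210 151   7   5] [0.2617 0.1855 0.058 ]
27 [203.3 157.8] [200 156   8   5] [0.2692 0.1468 0.058 ]
45 [282.2 193.2] [278 190  11   8] [0.5549 0.1936 0.058 ]
```

View pics/v1.png

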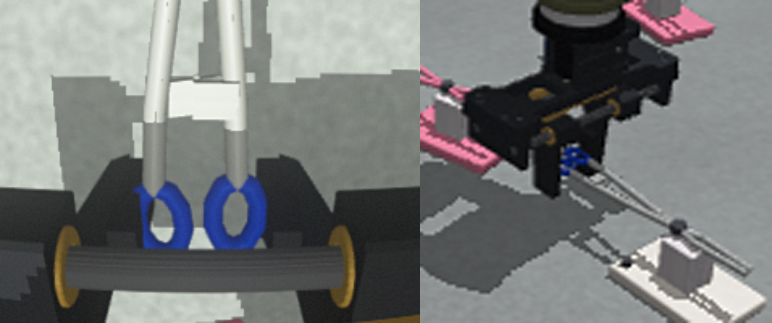

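The ring centres are about 20 mm apart and the left finger overlaps the free ring, so the free handle may have been forced past its stop or downward. I'll release and check whether it holds.

```bash
python3 -m jog '[{"delta_pos":[0,0,0],"twist":[0,0,0]},{"delta_pos":[0,0,0],"twist":[0,0,0]},{"delta_pos":[0,0,0],"twist":[0,0,0]},{"delta_pos":[0,0,0],"twist":[0,0,0]}]' -1 10;  python3 - <<'E'
from h import *
s=ctrl.get_state();print(s['t'],s['ee_pos'],s['finger_gap'],s['grasp_force'],s['wrist_force'])
a=snapshot('wrist');b=snapshot('scene');
for A,c,bb in blobs(a,*BL): print(A,c,bb,ray('wrist',c,.058,s).round(4))
for A,c,bb in blobs(b,*BL): print(A,c,bb,ray('scene',c,.058).round(4))
cv2.imwrite('pics/v2.png',np.hstack([cv2.resize(a[130:330,130:390],(420,323)),cv2.resize(b[140:250,230:350],(352,323),interpolation=2)]))
E
```

```text
t: 5.18
ee_pos: [0.5549, 0.1911, 0.0339]
tcp_rot: [-0.0, 1.0, -0.001, 0.0]
wrist_force: [-0.3, -0.0, -0.1]
finger_gap: 0.0733
grasp_force: 0.0
5.175 [0.55486124 0.19107497 0.03386634] 0.07327524671631824 0.0 [-0.26535625 -0.03203246 -0.09040922]
1057 [283.  262.9] [264 240  39  44] [0.5565 0.1784 0.058 ]
939 [228.2 264.4] [209 243  39  41] [0.5557 0.2045 0.058 ]
2602 [418.3  19.6] [384   0  76  45] [-0.8087  3.249   0.058 ]
1648 [352.6 112.7] [323  93  62  40] [0.3116 0.8    0.058 ]
107 [407.  150.4] [401 146  13  10] [0.6218 0.6697 0.058 ]
23 [212.7 153.2] [210 151   7   5] [0.2617 0.1855 0.058 ]
27 [203.3 157.8] [200 156   8   5] [0.2692 0.1468 0.058 ]
33 [284.8 192. ] [281 190   9   6] [0.555  0.2027 0.058 ]
35 [277.4 195.9] [274 193   9   7] [0.5564 0.1755 0.058 ]
```

View pics/v2.png

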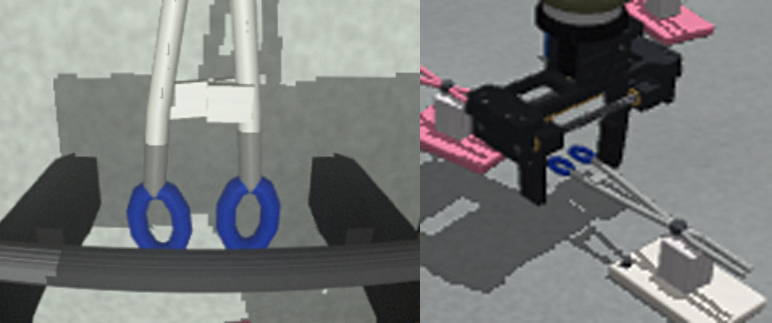

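Fully released: the rings are about 26–27 mm apart (40 when open), so it locked at the second tooth. I'll lift clear and let it hold untouched.

```bash
python3 -m jog '[{"delta_pos":[0,0,0],"twist":[0,0,0]},{"delta_pos":[0,0,0],"twist":[0,0,0]},{"delta_pos":[0,0,20],"twist":[0,0,0]},{"delta_pos":[0,0,55],"twist":[0,0,0]},{"delta_pos":[0,0,70],"twist":[0,0,0]},{"delta_pos":[0,0,70],"twist":[0,0,0]},{"delta_pos":[0,0,70],"twist":[0,0,0]},{"delta_pos":[0,0,70],"twist":[0,0,0]}]' -1 10;python3 -m jog '[{"delta_pos":[0,10,0],"twist":[0,0,0]},{"delta_pos":[0,25,0],"twist":[0,0,0]},{"delta_pos":[0,25,0],"twist":[0,0,0]},{"delta_pos":[0,25,0],"twist":[0,0,0]}]' 1 10;  python3 - <<'E'
from h import *
s=ctrl.get_state();print(s['t'],s['ee_pos'],s['finger_gap'])
a=snapshot('wrist');b=snapshot('scene');cv2.imwrite('pics/v3.png',a)
for A,c,bb in blobs(a,*BL): print(A,c,bb,ray('wrist',c,.058,s).round(4))
for A,c,bb in blobs(b,*BL)[-4:]: print(A,c,bb,ray('scene',c,.058).round(4))
E
```

```text
t: 6.28
ee_pos: [0.5543, 0.1909, 0.1026]
tcp_rot: [0.0, 1.0, -0.001, -0.001]
wrist_force: [0.1, 0.5, 0.5]
finger_gap: 0.088
grasp_force: 0.0
t: 6.78
ee_pos: [0.5547, 0.2162, 0.1037]
tcp_rot: [0.0, 1.0, -0.0, -0.0]
wrist_force: [-0.0, -0.5, -0.5]
finger_gap: 0.0505
grasp_force: 0.0
6.775 [0.55465519 0.21615189 0.10367068] 0.05051371717969924
537 [309.9 211.3] [297 194  27  34] [0.5552 0.1787 0.058 ]
551 [272.4 214.4] [259 196  27  37] [0.5531 0.205  0.058 ]
27 [203.3 157.8] [200 156   8   5] [0.2692 0.1468 0.058 ]
73 [290.9 162.7] [286 156  10  13] [0.4521 0.3271 0.058 ]
33 [284.8 192. ] [281 190   9   6] [0.555  0.2027 0.058 ]
35 [277.4 195.9] [274 193   9   7] [0.5564 0.1755 0.058 ]
```

View pics/v3.png

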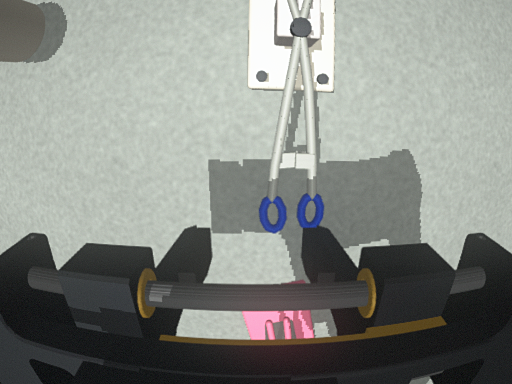

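At (272,214) and (310,211) the rings are still about 26 mm apart with nothing touching them, so the lock holds. Next, with the fingers shut, I'll press the free ring from above.

```bash
python3 -m jog '[{"delta_pos":[0,-1,0],"twist":[0,0,0]},{"delta_pos":[0,-1,0],"twist":[0,0,0]},{"delta_pos":[0,-1,-20],"twist":[0,0,0]},{"delta_pos":[0,-1,-40],"twist":[0,0,0]},{"delta_pos":[0,-1,-40],"twist":[0,0,0]},{"delta_pos":[0,-1,-40],"twist":[0,0,0]}]' 1 10; python3 -m jog '[{"delta_pos":[0,0,-4],"twist":[0,0,0]},{"delta_pos":[0,0,-8],"twist":[0,0,0]},{"delta_pos":[0,0,-12],"twist":[0,0,0]},{"delta_pos":[0,0,-12],"twist":[0,0,0]},{"delta_pos":[0,0,-12],"twist":[0,0,0]}]'
```

```text
t: 7.62
ee_pos: [0.5551, 0.215, 0.0645]
tcp_rot: [-0.0, 1.0, -0.001, 0.001]
wrist_force: [-0.2, -0.7, -0.8]
finger_gap: 0.0008
grasp_force: 0.0
t: 8.25
ee_pos: [0.5551, 0.2153, 0.0523]
tcp_rot: [-0.0, 1.0, -0.001, 0.001]
wrist_force: [-0.1, 2.0, 5.0]
finger_gap: 0.0005
grasp_force: 2.8
```

```bash
python3 -m jog '[{"delta_pos":[0,0,-1.5],"twist":[0,0,0]},{"delta_pos":[0,3,-1.5],"twist":[0,0,0]},{"delta_pos":[0,6,-1.5],"twist":[0,0,0]},{"delta_pos":[0,9,-1.5],"twist":[0,0,0]},{"delta_pos":[0,12,-1.5],"twist":[0,0,0]},{"delta_pos":[0,14,-1.5],"twist":[0,0,0]},{"delta_pos":[0,14,-1.5],"twist":[0,0,0]},{"delta_pos":[0,14,-1.5],"twist":[0,0,0]}]'
python3 -m jog '[{"delta_pos":[0,0,5],"twist":[0,0,0]},{"delta_pos":[0,0,15],"twist":[0,0,0]},{"delta_pos":[0,0,35],"twist":[0,0,0]},{"delta_pos":[0,0,60],"twist":[0,0,0]},{"delta_pos":[0,0,60],"twist":[0,0,0]},{"delta_pos":[0,0,60],"twist":[0,0,0]}]';  python3 - <<'E'
from h import *
s=ctrl.get_state();print(s['t'],s['ee_pos'],s['finger_gap'])
a=snapshot('wrist');b=snapshot('scene');cv2.imwrite('pics/v4.png',a)
for A,c,bb in blobs(a,*BL): print(A,c,bb,ray('wrist',c,.058,s).round(4))
for A,c,bb in blobs(b,*BL)[-4:]: print(A,c,bb,ray('scene',c,.058).round(4))
E
```

```text
t: 9.25
ee_pos: [0.5553, 0.2282, 0.0508]
tcp_rot: [0.001, 1.0, -0.001, 0.001]
wrist_force: [0.0, -4.2, 6.1]
finger_gap: 0.0006
grasp_force: 3.2
t: 10.0
ee_pos: [0.5542, 0.229, 0.1093]
tcp_rot: [0.0, 1.0, -0.001, -0.001]
wrist_force: [-0.9, 0.1, 0.0]
finger_gap: 0.0005
grasp_force: 0.0
10.0 [0.5541768  0.22895466 0.10931346] 0.0005099443100961462
540 [271.4 207.8] [259 190  26  36] [0.5553 0.2183 0.058 ]
523 [325.6 208.2] [313 191  26  35] [0.5547 0.1789 0.058 ]
651 [121.1 319.7] [102 308  38  24] [0.4386 0.3584 0.058 ]
59 [284.3 160.3] [281 155   7  13] [0.4294 0.3224 0.058 ]
27 [203.3 157.8] [200 156   8   5] [0.2692 0.1468 0.058 ]
30 [288.9 190.6] [285 188   9   6] [0.5568 0.2156 0.058 ]
35 [277.4 195.9] [274 193   9   7] [0.5564 0.1755 0.058 ]
```

View pics/v4.png

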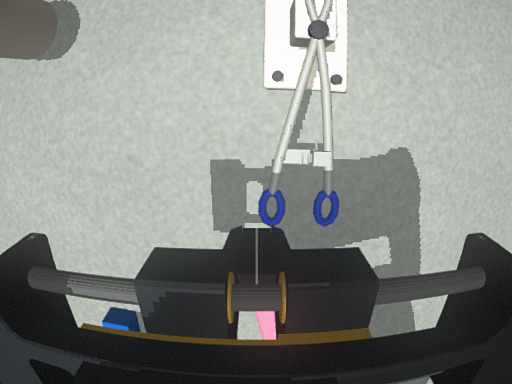

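The rings at (271,208) and (326,208) are 39.4 mm apart, the same as the initial open reading (39.4). The forceps are unlocked and fully open, and the gripper is clear above them. Handing in.

```bash
python3 -c "
from station import ctrl
print(ctrl.close_job())"
```

```text
the job is handed in; nothing more can be done
None
```

The blue-ringed forceps' ratchet locked at what looks like the second tooth and held untouched for over a second; I then sprang it and left the handles fully open, gripper clear, and handed the job in at about 10 s (the 26 N squeeze pushed the tool about 4 mm off, with 22 N at the wrist).

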